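Load the mason's caddy and hang it up

ROBOT

A 6-joint arm with a two-finger parallel gripper is mounted at the origin on the work surface. World frame = base frame: x ahead of the robot, y to its left, z up, the work surface at z = 0. Lengths are in m, angles in rad, forces in N, time in s.
With the tool pointing down it reaches from about 0.3 to 0.875 m from the base axis. Payload 6.4 kg.
Tool frame: the origin (TCP) lies midway between the tips of the shut fingers; the grasp point (between the pads) lies 19 mm behind it (ctrl.pinch_z is the distance from the TCP to the grasp point, in m); z points along the fingers, y is the line along which they close (so a half turn about z gives the same grasp; the last joint's range is limited). The gripper opens to 85 mm and grips with 20 to 120 N. Pads are 22 mm wide; open, the fingers measure 114 mm over their backs; the gripper's body (76 mm by 85 mm) begins 54 mm behind the grasp point. The pads swing forward as they close: fully open they stand 13 mm farther back than shut.
Start: joints at [-1.41, 0.181, 1.607, -0, 1.354, -0.206], TCP at [0.206, -0.537, 0.231] pointing down, gripper open.
Joint ranges: [-2.99, 2.99], [-0.89, 2.07], [0.3, 2.58], [-1.14, 4.28], [0, 2.63], [-3.12, 3.12]. Speed limits (rad/s): [2.57, 2.57, 3.01, 3.14, 3.14, 3.14].

INTERFACE

Orientations are given as a unit quaternion [w, x, y, z].
In Python, from bench import ctrl gives the robot as it stands.
- The arm moves only by the tool apply_moves, never from a script. Its argument "moves" is a list of rows, each an object with "jaw": the opening, from 0 (shut) to 1 (fully open); "offset": the shift along the tool's x, y, z in mm, a list of three; "rot": the turn, a rotation vector about the tool's x, y, z in degrees, a list of three. In form: [{"jaw": jaw, "offset": [dx, dy, dz], "rot": [ax, ay, az]}, ...]. A call has exactly 5 rows; each row shifts and turns the commanded pose from where the row before left it, along the tool's axes as they then stand; what a row does not reach is not made up. A row lasts 1/8 s, in which the tool goes at most 62.5 mm and 10.7 degrees, less where a joint would pass 70% of its speed; a pose out of reach is approached as far as the arm can. A call is refused whole if a number of a shift passes 62.5 or a number of a turn 10.7, either way. A call with a gripper value outside its range is refused whole. The fingers move at their own pace and stop on an object; the grip force is fixed at half the most. Time passes only in rows, so rows that do not move let the fingers close, or fill a call up. It gives the time, the measured TCP pose, the force, the opening and the grip force at its end, in the units of the state.
- ctrl.get_obs(): the state, without advancing time (a new reading comes with each control period).
- ctrl.camera(name): name is "scene" or "top"; returns (picture, depth): 400x640x3 uint8, red, green, blue; 400x640 float32, m along the optical axis (not along the pixel's ray), 0 where there is no reading.
- ctrl.camera_params(name): a dict with "K" (3x3 intrinsics, pixels), "dist" ([k1, k2, p1, p2, k3] as OpenCV has them; the pictures are not rectified), "cam_to_world" (4x4, takes a point from camera to world coordinates). Camera axes: x right, y down, z forward; pixel columns grow to the right and rows downward; lengths in m; the calibration is good to about 2 mm. A picture is of the moment at which its call begins. camera_params takes no time and is no camera call.
- ctrl.hand_in(): hands the job in; it is judged then, once.
Trained networks look in the newest picture that a camera, given by its name, has taken for a name from the list of things; names that differ only in an ending like _2 or _b are one class to them, and where a whole thing is asked for, a point or a joint stands for the part that bears it (a point fixed in the world has none). Each returns a list of dicts, best first, with "score" (0 to 1); they miss things now and then, are a little off and sometimes report something else, mostly with a low value. They report only what shows in the picture. A call takes as long as a camera call. They do not tell look-alikes from the thing itself.
- ctrl.outline_of(camera, target): "region" (400x640 bool, what is visible of it) and "position" ([column, row] in pixels, amid what is visible of it).
The state is a dict: "time_s": time; "q": joint angles; "dq": joint speeds; "joint_efforts": joint torques, N m; "eef_pos": TCP position; "eef_rot": TCP orientation; "wrist_force": force on the tool from outside, world axes, zero at the start; "torque": the same for the moment, N m; "opening": opening from 0.0 (shut) to 1.0 (fully open); "grasp_force": force on a finger pad.
Only numpy, scipy, OpenCV 4.12 (cv2) and the standard library are available. Lean on these libraries where they do the work, as an engineer would, in place of code of your own. Each camera call takes 0.05 s, during which the arm holds its last target. There are 200 camera calls.

TASK

Stand the small round mallet head-down in the empty bay of the tool caddy while the caddy is on the bench, and let go of it. Then pick the caddy up by its handle bar and hang it on the stand so that the bar rests in both hooks and the caddy hangs free and steady, with the mallet still standing in its bay and the sanding block still in the other. Keep the caddy upright, and leave the other tools on the bench undisturbed.

Things in the scene. Friction and masses are not known exactly. Their poses are not given: they have to be found in the camera images.
- mallet: The mallet to load: the smallest of three wooden mallets standing head-down at the robot's left (+y), in any order. 140 mm tall; round, slightly tapered head (56 mm across at the foot, 62 at most) up to z = 72 mm, then a round upright handle 24 to 26 mm thick to the top. Loose, about 0.2 kg. Origin: centre of its flat underside; z up along the handle.
- mallet_handle (a point): Point on the mallet's axis, 118 mm above its underside: a good height to grip the handle.
- caddy: Open plywood tool caddy, loose, about 0.45 kg empty. Tray 200 mm long (its x), 150 wide (y), 60 high; walls and floor 6 mm. A 50 mm high divider at x = 0 makes two bays, each 91 (x) by 138 mm (y) inside. The bay at negative x (centre x = -48 mm) is empty, the other holds the sanding block. Uprights 34 mm wide (x) at y = +-71 mm carry the handle bar. Origin: centre of the underside; z up.
- caddy_bar (a point): Centre of the caddy's handle bar, which crosses above the middle of the tray along caddy y, 187 mm above the caddy's underside. Flat wood, 16 mm wide (caddy x) and 14 mm high, with 134 mm of free length between the uprights. Axes: the caddy's.
- block: Wooden sanding block 60 x 100 x 35 mm, about 0.15 kg, loose, lying in the caddy's bay at positive x. Origin: centre of its underside.
- hook_stand: Fixed dark steel stand at the robot's right (-y) with two parallel hooks pointing along its -x, roughly towards the robot. Origin: on the bench, straight below the middle between the hook seats; z up. Its post (30 mm square), 120 mm wide crosspiece (top at 265 mm) and foot all lie at x above +115 mm; below the hooks it is free down to the bench.
- hook_seat (a point): Midpoint between the two hook seats, at the height of their upper side, 225 mm above the bench; axes as the stand's. Bring the caddy's bar, parallel to y, over the tips from the front (-x), not from the side, then down, gripper between the hooks and caddy uprights outside them. With the caddy's +x along the stand's +x the mallet stays clear of the hooks. Hung, the bar's centre is 7 mm above.
- hook_tip (a point): Midpoint between the tips of the two hooks. Each hook is a 10 mm round bar, at y = +42 and -42 mm (74 mm free between): from the crosspiece level to x = +28 mm (upper side 250 mm above the bench), sloping down to the flat seat (x = +12 to -12 mm), then up to this end lip at x = -26 mm, its top 251 mm above the bench.
- big_mallet: Bystander: the large round wooden mallet, 210 mm tall, head 90 mm across, standing head-down beside the small one. Origin: its underside. To be left alone.
- square_mallet: Bystander: square-headed wooden mallet, 190 mm tall, head 60 x 110 mm and 70 mm high, standing head-down. Origin: its underside. To be left alone.
- chisel_a: Bystander: steel stone chisel, 190 mm long, lying on the bench near the robot. Origin: its underside. To be left alone.
- chisel_b: Bystander: wider steel stone chisel, 180 mm long, lying on the bench near the robot. Origin: its underside. To be left alone.
- tin: Bystander: open steel tin, 72 mm across and 100 mm high, behind the caddy. Origin: its underside. To be left alone.
- water: Bystander: white bottle, 70 mm across and 190 mm tall, at the robot's far right. Origin: its underside. To be left alone.
- brush: Bystander: hand brush lying at the back left of the mallets. Origin: its underside. To be left alone.
Mind the look-alikes: they are no part of the job. What is shaped like the mallet but pink or turquoise is not meant. Leave any green look-alike of the block alone.

How it is judged:
By the outcome, as a careful person would: the job done as asked, in the order asked, and still so for the second after the job is handed in, with the robot touching nothing.
It also fails if it takes over 67 s, if anything falls off the work surface, if the arm or the gripper's body presses on something with over 40 N, if the wrist force passes 120 N, or if a joint passes its speed limit or range.

## Working session

There is one attempt and no reset: what is moved stays moved. The work goes in short steps, Python scripts to look and compute and a tool call to move; the robot and the scene stay as the last step left them, time stands still between calls to the robot, and variables do not carry over. Pictures are saved under pics/ and viewed, at most 10 in all, crops included, and the job is handed in when it is done.

Besides the shell and the picture viewer there is one more tool, called by a JSON object that holds its "name" and its "arguments", one argument or row to a line. apply_moves: Moves the arm, as the interface text tells. Its arguments: {"type":"object","properties":{"moves":{"type":"array"}},"required":["moves"]}

```bash
mkdir -p pics; cat > h.py <<'E'
import numpy as np, cv2
from bench import ctrl
from scipy.spatial.transform import Rotation as R
def cloud(name, depth):
    p=ctrl.camera_params(name); K=np.array(p["K"],float); d=np.array(p["dist"],float); T=np.array(p["cam_to_world"])
    v,u=np.mgrid[0:400,0:640]
    n=cv2.undistortPoints(np.stack([u,v],-1).reshape(-1,1,2).astype(float),K,d).reshape(400,640,2)
    P=np.dstack([n*depth[...,None],depth])
    return P@T[:3,:3].T+T[:3,3]
def snap(name,save=None):
    im,dp=ctrl.camera(name)
    if save: cv2.imwrite(f"pics/{save}.png",im[...,::-1])
    W=cloud(name,dp); W[dp<=0]=np.nan
    return im,W
E
cat > a.py <<'E'
from h import *
o=ctrl.get_obs(); print({k:np.round(o[k],3) for k in ("time_s","eef_pos","eef_rot","wrist_force","opening")})
out={}
for c in ("scene","top"):
    im,W=snap(c,c+"1"); np.save(c+"W.npy",W); np.save(c+"I.npy",im)
    for t in ("mallet","caddy","caddy_bar","block","hook_seat","hook_tip") :
        for r in ctrl.outline_of(c,t)[:4]:
            m=r["region"]; P=W[m]; P=P[~np.isnan(P[:,0])]
            print(c,t,round(r["score"],2),np.round(r["position"]),m.sum(),np.round(np.nanmedian(P,0),3) if len(P) else None, np.round(P.min(0),3) if len(P) else "",np.round(P.max(0),3) if len(P) else "", im[m].mean(0).round() if m.any() else "")
E
python3 a.py
```

```text
{'time_s': np.float64(0.0), 'eef_pos': array([ 0.206, -0.536,  0.23 ]), 'eef_rot': array([-0.001,  0.983,  0.182,  0.   ]), 'wrist_force': array([0.087, 0.483, 0.204]), 'opening': np.float64(1.001)}
scene mallet 0.9 [404. 310.] 458 [0.644 0.43  0.067] [ 0.611  0.402 -0.   ] [0.663 0.462 0.143] [ 29. 123. 120.]
scene mallet 0.6 [420. 285.] 457 [0.537 0.429 0.067] [ 0.427  0.4   -0.002] [0.558 0.458 0.144] [122.  86.  56.]
scene caddy 0.94 [328. 212.] 2250 [0.452 0.041 0.034] [ 0.275 -0.116 -0.005] [0.57  0.148 0.199] [148. 124.  88.]
scene caddy_bar 0.57 [330. 208.] 2335 [0.454 0.042 0.033] [ 0.293 -0.104 -0.005] [0.57  0.15  0.199] [149. 125.  90.]
scene block 0.79 [261. 235.] 570 [ 0.658 -0.098  0.033] [ 0.592 -0.172 -0.007] [ 0.705 -0.046  0.042] [ 42. 112.  56.]
scene block 0.7 [329. 229.] 402 [0.503 0.072 0.04 ] [0.455 0.015 0.004] [0.552 0.123 0.063] [192. 150. 104.]
scene block 0.54 [391. 242.] 794 [0.474 0.296 0.106] [0.425 0.246 0.001] [0.578 0.331 0.214] [131.  90.  57.]
scene hook_seat 0.71 [196. 232.] 2611 [ 0.768 -0.279  0.014] [ 0.471 -0.551 -0.004] [ 0.843 -0.191  0.268
[... 805 characters left out ...]
08.  83.]
top block 0.91 [350. 172.] 472 [ 0.64  -0.106  0.033] [ 0.591 -0.162 -0.005] [ 0.692 -0.055  0.047] [64. 97. 65.]
top block 0.78 [298. 208.] 377 [0.502 0.066 0.04 ] [0.468 0.015 0.002] [0.537 0.119 0.054] [136. 111.  83.]
top block 0.41 [235. 225.] 535 [0.441 0.274 0.105] [ 0.406  0.239 -0.007] [0.491 0.327 0.216] [104.  81.  63.]
top hook_seat 0.64 [401. 140.] 2011 [ 0.744 -0.284  0.016] [ 0.572 -0.408 -0.011] [ 0.857 -0.197  0.274] [76. 74. 73.]
top hook_seat 0.16 [394. 246.] 318 [ 0.379 -0.273  0.012] [ 0.274 -0.31  -0.019] [ 0.46  -0.234  0.027] [119. 117. 114.]
top hook_tip 0.88 [400. 141.] 2043 [ 0.743 -0.285  0.016] [ 0.566 -0.421 -0.013] [ 0.856 -0.199  0.274] [77. 76. 74.]
```

View pics/scene1.png

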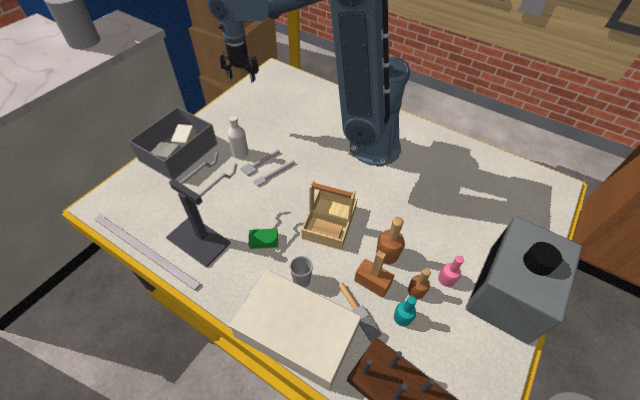

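View pics/top1.png

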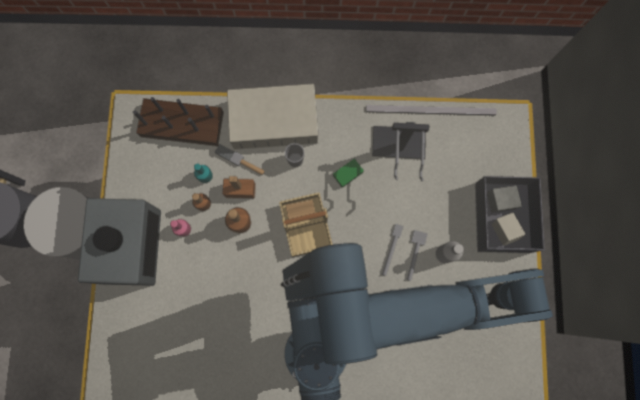

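```bash
cat > b.py <<'E'
import numpy as np, cv2
from h import ctrl
for c in ("scene","top"):
    W=np.load(c+"W.npy"); print(c,"cam",np.round(ctrl.camera_params(c)["cam_to_world"][:3,3],2))
    z=W[...,2]
    def sel(x0,x1,y0,y1,z0,z1): 
        m=(W[...,0]>x0)&(W[...,0]<x1)&(W[...,1]>y0)&(W[...,1]<y1)&(z>z0)&(z<z1); return W[m]
    P=sel(.45,.57,.38,.47,.13,.16); print("mallet top",len(P),P.mean(0).round(4),P.min(0).round(3),P.max(0).round(3))
    P=sel(.45,.57,.38,.47,.085,.13); print("mallet hdl",len(P),P.mean(0).round(4),P.min(0).round(3),P.max(0).round(3))
    def line(n,P):
        if len(P)<5: print(n,len(P)); return
        r=cv2.minAreaRect((P[:,:2]*1000).astype(np.float32)); print(n,len(P),P.mean(0).round(4),"rect",np.round(r[0],1),np.round(r[1],1),round(r[2],1))
        C=P[:,:2]-P[:,:2].mean(0); v=np.linalg.svd(C,full_matrices=False)[2][0]; print("   dir",np.degrees(np.arctan2(v[1],v[0])).round(1), np.round(P.max(0),3), np.round(P.min(0),3))
    line("bar",sel(.3,.62,-.1,.2,.18,.21))
    line("rim",sel(.25,.62,-.12,.2,.054,.066))
    line("cross",sel(.7,.95,-.5,-.1,.255,.29))
    line("hooks",sel(.5,.95,-.5,-.1,.21,.258))
E
python3 b.py
```

```text
scene cam [1.15 0.42 1.13]
mallet top 63 [0.5284 0.4291 0.1382] [0.515 0.416 0.13 ] [0.539 0.442 0.144]
mallet hdl 59 [0.535  0.4293 0.108 ] [0.526 0.417 0.086] [0.539 0.441 0.129]
bar 278 [0.4562 0.051  0.1913] rect [454.1  50.1] [ 36.8 149.2] 14.5
   dir 105.2 [0.489 0.126 0.199] [ 0.419 -0.025  0.18 ]
rim 235 [0.4921 0.06   0.059 ] rect [455.4  49.8] [199.  151.5] 15.4
   dir 11.0 [0.569 0.147 0.066] [ 0.34  -0.046  0.054]
cross 239 [ 0.7569 -0.2886  0.2635] rect [ 756.  -292.7] [121.5  21.3] 87.4
   dir 88.2 [ 0.768 -0.232  0.268] [ 0.743 -0.354  0.255]
hooks 528 [ 0.6959 -0.2847  0.2414] rect [ 676.6 -285.2] [117.1 198.4] 87.0
   dir 2.9 [ 0.776 -0.231  0.258] [ 0.575 -0.348  0.211]
top cam [0.18 0.01 1.89]
mallet top 44 [0.5184 0.4242 0.1384] [0.507 0.411 0.13 ] [0.528 0.436 0.145]
mallet hdl 23 [0.5132 0.4177 0.1083] [0.507 0.413 0.089] [0.524 0.431 0.129]
bar 257 [0.4457 0.0447 0.1926] rect [446.7  44.8] [ 34.6 149.3] 14.6
   dir -74.9 [0.481 0.12  0.204] [ 0.412 -0.028  0.18 ]
rim 229 [0.455  0.0512 0.059 ] rect [446.2  44.5] [201.3 149.7] 15.0
   dir -179.6 [0.559 0.142 0.066] [ 0.334 -0.051  0.054]
cross 235 [ 0.7465 -0.2976  0.2634] rect [ 732.2 -297.7] [ 58.6 119.3] 1.6
   dir -91.5 [ 0.761 -0.238  0.274] [ 0.702 -0.357  0.255]
hooks 424 [ 0.6777 -0.2955  0.243 ] rect [ 669.6 -293.5] [119.  202.6] 86.6
   dir 178.7 [ 0.77  -0.239  0.258] [ 0.566 -0.357  0.21 ]
```

The scene view shows the brown small mallet at (420,285), the pink and turquoise look-alikes at (451,272) and (404,312), the caddy at (330,213) with its near-robot bay empty, the green block at (262,238) and the hooks at (215,180). The top view shows the same layout: mallet (201,201), caddy (306,227) and hooks (409,150). The two cameras disagree by about 9 mm, so I'll check them against the gripper itself.

```bash
cat >> h.py <<'E'
def go(x,y,z,yaw=None):
    """offset in tool axes (mm) from the measured pose, and turn about tool z (deg)"""
    o=ctrl.get_obs(); q=o["eef_rot"]; r=R.from_quat([q[1],q[2],q[3],q[0]])
    d=r.inv().apply(np.array([x,y,z])-o["eef_pos"])*1000
    m=r.as_matrix(); cur=np.degrees(np.arctan2(m[1,0],m[0,0]))
    print("offset",d.round(1),"yaw now",cur.round(1),"turn",None if yaw is None else round(-(yaw-cur),1),"tilt",np.round(m[:2,2],3))
E
cat > c.py <<'E'
from h import *
go(.40,-.2,.30); go(.52,.42,.28)
for c in ("scene","top"):
    W=np.load(c+"W.npy"); m=(W[...,0]>.5)&(W[...,0]<.80)&(W[...,1]>-.4)&(W[...,1]<-.18)&(W[...,2]>.18)&(W[...,2]<.30)
    P=W[m]
    for s,n in ((P[:,1]>-.29,"L"),(P[:,1]<=-.29,"R")):
        Q=P[s]; b=np.floor(Q[:,0]*125).astype(int)
        print(c,n,[(round((k+.5)/125,3),np.median(Q[b==k][:,1]).round(3),np.max(Q[b==k][:,2]).round(3),np.median(Q[b==k][:,2]).round(3)) for k in np.unique(b) if (b==k).sum()>2])
    m=(W[...,0]>.2)&(W[...,0]<.5)&(W[...,1]>-.5)&(W[...,1]<-.3)&(W[...,2]>.1)&(W[...,2]<.20); print("bottle",W[m].mean(0))
E
python3 c.py
```

```text
offset [ 301.6 -244.9  -68.7] yaw now 21.0 turn None tilt [ 0. -0.]
offset [ 636.  -780.6  -48.7] yaw now 21.0 turn None tilt [ 0. -0.]
scene L [(np.float64(0.58), np.float64(-0.244), np.float64(0.25), np.float64(0.247)), (np.float64(0.588), np.float64(-0.244), np.float64(0.248), np.float64(0.239)), (np.float64(0.596), np.float64(-0.242), np.float64(0.236), np.float64(0.226)), (np.float64(0.604), np.float64(-0.243), np.float64(0.225), np.float64(0.223)), (np.float64(0.612), np.float64(-0.244), np.float64(0.226), np.float64(0.223)), (np.float64(0.62), np.float64(-0.243), np.float64(0.231), np.float64(0.223)), (np.float64(0.628), np.float64(-0.243), np.float64(0.241), np.float64(0.234)), (np.float64(0.636), np.float64(-0.245), np.float64(0.251), np.float64(0.247)), (np.float64(0.644), np.float64(-0.244), np.float64(0.25), np.float64(0.247)), (np.float64(0.652), np.float64(-0.245), np.float64(0.25), np.float64(0.248)), (np.float64(0.66), np.float64(-0.244), np.float64(0.253), np.float64(0.248)), (np.float64(0.668), np.float64(-0.245), np.float64(0.252), np.float64(0.249)), (np.float64(0
[... 6304 characters left out ...]
255), np.float64(0.252)), (np.float64(0.716), np.float64(-0.338), np.float64(0.257), np.float64(0.249)), (np.float64(0.724), np.float64(-0.338), np.float64(0.259), np.float64(0.248)), (np.float64(0.732), np.float64(-0.338), np.float64(0.263), np.float64(0.253)), (np.float64(0.74), np.float64(-0.311), np.float64(0.273), np.float64(0.25)), (np.float64(0.748), np.float64(-0.321), np.float64(0.274), np.float64(0.264)), (np.float64(0.756), np.float64(-0.327), np.float64(0.271), np.float64(0.262)), (np.float64(0.764), np.float64(-0.302), np.float64(0.255), np.float64(0.249)), (np.float64(0.772), np.float64(-0.306), np.float64(0.246), np.float64(0.242))]
bottle [ 0.35262153 -0.45228922  0.14440257]
```

{"name": "apply_moves", "arguments": {
  "moves": [
    {"jaw": 1, "offset": [20, -16, -20], "rot": [0, 0, 0]},
    {"jaw": 1, "offset": [45, -36, -20], "rot": [0, 0, 0]},
    {"jaw": 1, "offset": [45, -36, -20], "rot": [0, 0, 0]},
    {"jaw": 1, "offset": [45, -36, -10], "rot": [0, 0, 0]},
    {"jaw": 1, "offset": [45, -36, 0], "rot": [0, 0, 0]}
  ]
}}

```text
time_s: 1.32
eef_pos: [0.3365, -0.3146, 0.3026]
eef_rot: [0.001, 0.983, 0.182, 0.001]
wrist_force: [1.0, 0.1, -0.6]
opening: 1.0
grasp_force: 0.0
```

{"name": "apply_moves", "arguments": {
  "moves": [
    {"jaw": 1, "offset": [45, -36, 0], "rot": [0, 0, 0]},
    {"jaw": 1, "offset": [45, -40, 0], "rot": [0, 0, 0]},
    {"jaw": 1, "offset": [30, -45, 0], "rot": [0, 0, 0]},
    {"jaw": 1, "offset": [30, -45, 0], "rot": [0, 0, 0]},
    {"jaw": 1, "offset": [30, -45, 0], "rot": [0, 0, 0]}
  ]
}}

```text
time_s: 1.95
eef_pos: [0.4281, -0.0524, 0.3016]
eef_rot: [0.0, 0.983, 0.182, 0.0]
wrist_force: [1.2, -0.1, 0.7]
opening: 1.004
grasp_force: 0.0
```

{"name": "apply_moves", "arguments": {
  "moves": [
    {"jaw": 1, "offset": [30, -45, 0], "rot": [0, 0, 0]},
    {"jaw": 1, "offset": [30, -45, 0], "rot": [0, 0, 0]},
    {"jaw": 1, "offset": [30, -45, 0], "rot": [0, 0, 0]},
    {"jaw": 1, "offset": [30, -45, 0], "rot": [0, 0, 0]},
    {"jaw": 1, "offset": [30, -45, 0], "rot": [0, 0, 0]}
  ]
}}

```text
time_s: 2.58
eef_pos: [0.4874, 0.2116, 0.3016]
eef_rot: [0.0, 0.983, 0.182, 0.0]
wrist_force: [0.7, -0.4, 0.8]
opening: 0.998
grasp_force: 0.0
```

```bash
python3 -c "
from h import *
print(ctrl.get_obs()['eef_pos'].round(3),ctrl.get_obs()['time_s']); go(.522,.425,.26,15)"
```

```text
[0.487 0.212 0.302] 2.575
offset [ 108.8 -186.8   41.6] yaw now 21.0 turn 6.0 tilt [ 0.001 -0.   ]
```

{"name": "apply_moves", "arguments": {
  "moves": [
    {"jaw": 1, "offset": [27, -47, 0], "rot": [0, 0, 3]},
    {"jaw": 1, "offset": [27, -46, 10], "rot": [0, 0, 3]},
    {"jaw": 1, "offset": [30, -44, 15], "rot": [0, 0, 0]},
    {"jaw": 1, "offset": [33, -44, 15], "rot": [0, 0, 0]},
    {"jaw": 1, "offset": [0, 0, 10], "rot": [0, 0, 0]}
  ]
}}

```text
time_s: 3.2
eef_pos: [0.5446, 0.4194, 0.2478]
eef_rot: [0.0, 0.991, 0.132, -0.002]
wrist_force: [0.6, -0.5, -1.5]
opening: 0.999
grasp_force: 0.0
```

```bash
cat > d.py <<'E'
from h import *
o=ctrl.get_obs(); t=o["eef_pos"]; print(t.round(4),o["opening"]); go(*t,15)
im,W=snap("scene","s2")
p=ctrl.camera_params("scene"); T=np.linalg.inv(p["cam_to_world"]); C=(T[:3,:3]@t+T[:3,3])
uv=cv2.projectPoints(C[None],np.zeros(3),np.zeros(3),np.array(p["K"],float),np.array(p["dist"],float))[0].ravel(); print("tcp px",uv)
z=W[...,2]
def sel(dx,dy,z0,z1):
    return W[(abs(W[...,0]-t[0])<dx)&(abs(W[...,1]-t[1])<dy)&(z>z0)&(z<z1)]
for a,b in ((.13,.15),(.08,.13),(.215,.245),(.245,.26),(.26,.28),(.28,.32),(.32,.4)):
    P=sel(.09,.09,a,b)
    if len(P): print(a,b,len(P),P.mean(0).round(4),P.min(0).round(3),P.max(0).round(3))
u,v=int(uv[0]),int(uv[1]); cv2.imwrite("pics/s2c.png",cv2.resize(im[max(0,v-70):v+90,u-80:u+80,::-1],None,fx=3.5,fy=3.5))
E
python3 d.py
```

```text
[0.5446 0.4194 0.2478] 0.9993798693401386
offset [0. 0. 0.] yaw now 15.2 turn 0.2 tilt [-0.003 -0.001]
tcp px [430.33494732 256.21606134]
0.13 0.15 101 [0.5671 0.4295 0.1386] [0.515 0.416 0.131] [0.634 0.442 0.144]
0.08 0.13 77 [0.5315 0.4191 0.104 ] [0.457 0.33  0.082] [0.634 0.442 0.13 ]
0.26 0.28 43 [0.5496 0.4295 0.2727] [0.525 0.366 0.26 ] [0.569 0.476 0.28 ]
0.28 0.32 225 [0.5512 0.4223 0.307 ] [0.52  0.347 0.28 ] [0.578 0.493 0.32 ]
0.32 0.4 776 [0.5602 0.4179 0.3558] [0.516 0.348 0.32 ] [0.586 0.492 0.4  ]
```

View pics/s2c.png

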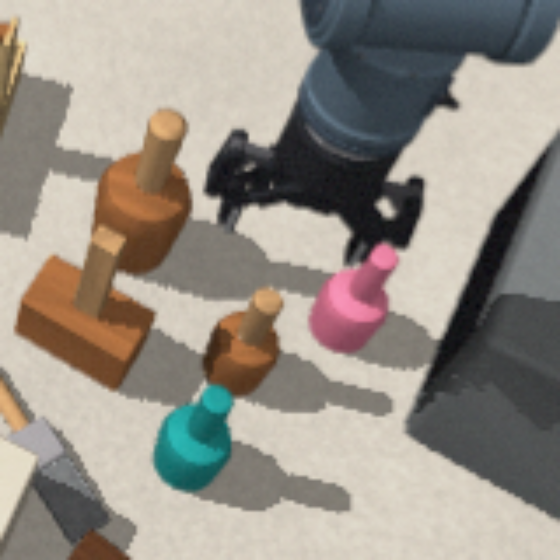

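The crop shows the gripper right of and behind the brown mallet. Its fingers sit around crop (315,205), and the mallet handle top is at crop (265,300). The scene camera agrees with the arm's own pose to about 2 mm, so I'll rely on it.

```bash
python3 -c "
from h import *
go(.526,.428,.102,15)"
```

```text
offset [-13.8 -15.1 145.1] yaw now 15.1 turn 0.1 tilt [-0.005 -0.003]
```

{"name": "apply_moves", "arguments": {
  "moves": [
    {"jaw": 1, "offset": [-14, -15, 10], "rot": [0, 0, 0]},
    {"jaw": 1, "offset": [0, 0, 35], "rot": [0, 0, 0]},
    {"jaw": 1, "offset": [0, 0, 40], "rot": [0, 0, 0]},
    {"jaw": 1, "offset": [0, 0, 40], "rot": [0, 0, 0]},
    {"jaw": 1, "offset": [0, 0, 20], "rot": [0, 0, 0]}
  ]
}}

```text
time_s: 3.88
eef_pos: [0.5259, 0.4266, 0.1051]
eef_rot: [0.0, 0.991, 0.13, -0.001]
wrist_force: [0.3, -0.2, 0.3]
opening: 1.007
grasp_force: 0.0
```

{"name": "apply_moves", "arguments": {
  "moves": [
    {"jaw": 1, "offset": [0, 0, 0], "rot": [0, 0, 0]},
    {"jaw": 0.1, "offset": [0, 0, 0], "rot": [0, 0, 0]},
    {"jaw": 0.1, "offset": [0, 0, 0], "rot": [0, 0, 0]},
    {"jaw": 0.1, "offset": [0, 0, 0], "rot": [0, 0, 0]},
    {"jaw": 0.1, "offset": [0, 0, 0], "rot": [0, 0, 0]}
  ]
}}

```text
time_s: 4.5
eef_pos: [0.5282, 0.4281, 0.1075]
eef_rot: [-0.001, 0.991, 0.131, 0.001]
wrist_force: [-0.3, 1.2, 3.9]
opening: 0.282
grasp_force: 59.3
```

{"name": "apply_moves", "arguments": {
  "moves": [
    {"jaw": 0, "offset": [0, 0, 0], "rot": [0, 0, 0]},
    {"jaw": 0, "offset": [0, 0, 0], "rot": [0, 0, 0]},
    {"jaw": 0, "offset": [0, 0, 0], "rot": [0, 0, 0]},
    {"jaw": 0, "offset": [0, 0, 0], "rot": [0, 0, 0]},
    {"jaw": 0, "offset": [0, 0, 0], "rot": [0, 0, 0]}
  ]
}}

```text
time_s: 5.12
eef_pos: [0.5282, 0.4281, 0.1074]
eef_rot: [-0.001, 0.991, 0.131, 0.001]
wrist_force: [-0.6, 0.6, 6.3]
opening: 0.286
grasp_force: 59.5
```

{"name": "apply_moves", "arguments": {
  "moves": [
    {"jaw": 0, "offset": [0, 0, -20], "rot": [0, 0, 0]},
    {"jaw": 0, "offset": [0, 0, -50], "rot": [0, 0, 0]},
    {"jaw": 0, "offset": [0, 0, -60], "rot": [0, 0, 0]},
    {"jaw": 0, "offset": [0, 0, -60], "rot": [0, 0, 0]},
    {"jaw": 0, "offset": [0, 0, -45], "rot": [0, 0, 0]}
  ]
}}

```text
time_s: 5.75
eef_pos: [0.5277, 0.4273, 0.3453]
eef_rot: [-0.0, 0.991, 0.131, 0.001]
wrist_force: [0.3, 0.7, -2.2]
opening: 0.275
grasp_force: 59.2
```

```bash
python3 -c "
from h import *
o=ctrl.get_obs(); print(o['eef_pos'],o['grasp_force'],o['wrist_force'])
c=np.array([.454,.049]); a=np.radians(15); t=c-.057*np.array([np.cos(a),np.sin(a)]); print(t)
go(*t,.335,15)"
```

```text
[0.52771805 0.42731002 0.34526998] 59.20821112697013 [ 0.29012187  0.70165531 -2.22371583]
[0.39894223 0.03424731]
offset [-226.2  346.3    9.6] yaw now 15.0 turn 0.0 tilt [0.002 0.001]
```

{"name": "apply_moves", "arguments": {
  "moves": [
    {"jaw": 0, "offset": [-15, 23, 0], "rot": [0, 0, 0]},
    {"jaw": 0, "offset": [-28, 43, 0], "rot": [0, 0, 0]},
    {"jaw": 0, "offset": [-32, 49, 0], "rot": [0, 0, 0]},
    {"jaw": 0, "offset": [-32, 49, 0], "rot": [0, 0, 0]},
    {"jaw": 0, "offset": [-32, 49, 0], "rot": [0, 0, 0]}
  ]
}}

```text
time_s: 6.38
eef_pos: [0.4473, 0.184, 0.3416]
eef_rot: [0.0, 0.991, 0.131, -0.0]
wrist_force: [0.6, -0.7, -1.4]
opening: 0.28
grasp_force: 59.4
```

{"name": "apply_moves", "arguments": {
  "moves": [
    {"jaw": 0, "offset": [-32, 49, 2], "rot": [0, 0, 0]},
    {"jaw": 0, "offset": [-28, 43, 2], "rot": [0, 0, 0]},
    {"jaw": 0, "offset": [-18, 27, 2], "rot": [0, 0, 0]},
    {"jaw": 0, "offset": [-9, 14, 4], "rot": [0, 0, 0]},
    {"jaw": 0, "offset": [0, 0, 0], "rot": [0, 0, 0]}
  ]
}}

```text
time_s: 7.0
eef_pos: [0.3984, 0.0339, 0.3315]
eef_rot: [0.0, 0.992, 0.129, -0.0]
wrist_force: [-0.1, 1.4, -2.2]
opening: 0.286
grasp_force: 59.4
```

```bash
cat > e.py <<'E'
from h import *
o=ctrl.get_obs(); t=o["eef_pos"]; print(t.round(4),o["grasp_force"])
go(.3989,.0342,.2,15)
im,W=snap("scene","s3"); z=W[...,2]
# mallet head held: brown reddish, below the gripper
m=(abs(W[...,0]-t[0])<.07)&(abs(W[...,1]-t[1])<.07)
for a,b in ((.215,.225),(.225,.26),(.26,.30),(.302,.34)):
    P=W[m&(z>a)&(z<b)]
    if len(P): print(a,b,len(P),P.mean(0).round(4),P.min(0).round(3),P.max(0).round(3))
P=W[(W[...,0]>.25)&(W[...,0]<.62)&(W[...,1]>-.12)&(W[...,1]<.2)&(z>.054)&(z<.066)]
r=cv2.minAreaRect((P[:,:2]*1000).astype(np.float32)); print("rim",r)
cv2.imwrite("pics/s3c.png",cv2.resize(im[100:260,230:430,::-1],None,fx=3.5,fy=3.5))
E
python3 e.py
```

```text
[0.3984 0.0339 0.3315] 59.40079985302873
offset [ 6.000e-01 -1.000e-01  1.315e+02] yaw now 14.9 turn -0.1 tilt [-0. -0.]
0.215 0.225 2 [0.4172 0.0433 0.2234] [0.413 0.033 0.223] [0.422 0.054 0.224]
0.225 0.26 114 [0.4165 0.0465 0.2431] [0.389 0.018 0.225] [0.427 0.065 0.26 ]
0.26 0.3 253 [0.4103 0.0422 0.2838] [0.371 0.008 0.261] [0.429 0.067 0.299]
0.302 0.34 74 [0.4056 0.0387 0.3237] [0.393 0.015 0.302] [0.415 0.059 0.34 ]
rim ((455.0594482421875, 49.93775177001953), (200.4618377685547, 150.1282501220703), 15.143183708190918)
```

View pics/s3c.png

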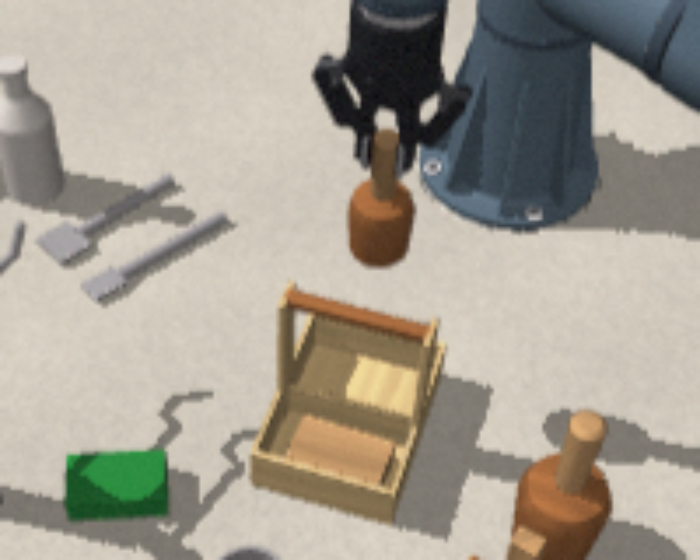

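The crop shows the mallet upright in the gripper at (380,220), behind the caddy bar and above the empty bay at (355,370). The block lies in the near bay at (340,450). In scene-frame terms the mallet is at caddy x of about -58 and y of about +3, which is clear of the walls.

{"name": "apply_moves", "arguments": {
  "moves": [
    {"jaw": 0, "offset": [1, 2, 40], "rot": [0, 0, 0]},
    {"jaw": 0, "offset": [0, 0, 45], "rot": [0, 0, 0]},
    {"jaw": 0, "offset": [0, 0, 45], "rot": [0, 0, 0]},
    {"jaw": 0, "offset": [0, 0, 45], "rot": [0, 0, 0]},
    {"jaw": 0, "offset": [0, 0, 30], "rot": [0, 0, 0]}
  ]
}}

```text
time_s: 7.68
eef_pos: [0.3997, 0.0342, 0.1245]
eef_rot: [-0.0, 0.991, 0.131, -0.001]
wrist_force: [0.5, -0.1, -1.6]
opening: 0.277
grasp_force: 59.4
```

{"name": "apply_moves", "arguments": {
  "moves": [
    {"jaw": 0, "offset": [0, 0, 5], "rot": [0, 0, 0]},
    {"jaw": 0, "offset": [0, 0, 1], "rot": [0, 0, 0]},
    {"jaw": 0, "offset": [0, 0, 1], "rot": [0, 0, 0]},
    {"jaw": 0, "offset": [0, 0, 0], "rot": [0, 0, 0]},
    {"jaw": 0, "offset": [0, 0, 0], "rot": [0, 0, 0]}
  ]
}}

```text
time_s: 8.3
eef_pos: [0.401, 0.033, 0.1199]
eef_rot: [0.0, 0.991, 0.131, 0.001]
wrist_force: [-0.8, 1.0, -1.4]
opening: 0.277
grasp_force: 59.4
```

{"name": "apply_moves", "arguments": {
  "moves": [
    {"jaw": 0, "offset": [0, 0, 2], "rot": [0, 0, 0]},
    {"jaw": 0, "offset": [0, 0, 1], "rot": [0, 0, 0]},
    {"jaw": 0, "offset": [0, 0, 1], "rot": [0, 0, 0]},
    {"jaw": 0, "offset": [0, 0, 0], "rot": [0, 0, 0]},
    {"jaw": 0, "offset": [0, 0, 0], "rot": [0, 0, 0]}
  ]
}}

```text
time_s: 8.93
eef_pos: [0.4005, 0.0331, 0.1153]
eef_rot: [-0.0, 0.991, 0.131, -0.0]
wrist_force: [-0.4, -0.1, -1.8]
opening: 0.279
grasp_force: 59.4
```

{"name": "apply_moves", "arguments": {
  "moves": [
    {"jaw": 0, "offset": [0, 0, 1], "rot": [0, 0, 0]},
    {"jaw": 0, "offset": [0, 0, 1], "rot": [0, 0, 0]},
    {"jaw": 0, "offset": [0, 0, 0], "rot": [0, 0, 0]},
    {"jaw": 0, "offset": [0, 0, 0], "rot": [0, 0, 0]},
    {"jaw": 0, "offset": [0, 0, 0], "rot": [0, 0, 0]}
  ]
}}

```text
time_s: 9.55
eef_pos: [0.4006, 0.0331, 0.1134]
eef_rot: [0.0, 0.991, 0.131, 0.0]
wrist_force: [0.2, 0.7, -0.2]
opening: 0.276
grasp_force: 59.6
```

Contact shows at the predicted height, so I'll release with one more mm and back off upward.

{"name": "apply_moves", "arguments": {
  "moves": [
    {"jaw": 0, "offset": [0, 0, 1], "rot": [0, 0, 0]},
    {"jaw": 0.5, "offset": [0, 0, 0], "rot": [0, 0, 0]},
    {"jaw": 0.8, "offset": [0, 0, 0], "rot": [0, 0, 0]},
    {"jaw": 0.8, "offset": [0, 0, 0], "rot": [0, 0, 0]},
    {"jaw": 0.8, "offset": [0, 0, 0], "rot": [0, 0, 0]}
  ]
}}

```text
time_s: 10.18
eef_pos: [0.4004, 0.0331, 0.1122]
eef_rot: [-0.0, 0.991, 0.131, -0.0]
wrist_force: [0.1, 0.4, -1.1]
opening: 0.798
grasp_force: 0.0
```

{"name": "apply_moves", "arguments": {
  "moves": [
    {"jaw": 0.8, "offset": [0, 0, -15], "rot": [0, 0, 0]},
    {"jaw": 0.8, "offset": [0, 0, -35], "rot": [0, 0, 0]},
    {"jaw": 0.8, "offset": [0, 0, -45], "rot": [0, 0, 0]},
    {"jaw": 0.8, "offset": [0, 0, -45], "rot": [0, 0, 0]},
    {"jaw": 0.8, "offset": [0, 0, -30], "rot": [0, 0, 0]}
  ]
}}

```text
time_s: 10.8
eef_pos: [0.401, 0.033, 0.2846]
eef_rot: [0.0, 0.991, 0.131, 0.001]
wrist_force: [0.3, -1.0, 0.0]
opening: 0.8
grasp_force: 0.0
```

```bash
cat > f.py <<'E'
from h import *
im,W=snap("scene","s4"); z=W[...,2]
P=W[(W[...,0]>.25)&(W[...,0]<.62)&(W[...,1]>-.12)&(W[...,1]<.2)&(z>.054)&(z<.066)]
r=cv2.minAreaRect((P[:,:2]*1000).astype(np.float32)); print("rim",r)
P=W[(W[...,0]>.3)&(W[...,0]<.6)&(W[...,1]>-.1)&(W[...,1]<.2)&(z>.18)&(z<.205)]
r=cv2.minAreaRect((P[:,:2]*1000).astype(np.float32)); print("bar",r)
P=W[(W[...,0]>.34)&(W[...,0]<.44)&(W[...,1]>0)&(W[...,1]<.07)&(z>.085)&(z<.155)]
print("handle",len(P),P.mean(0),P.min(0),P.max(0))
go(.454,.049,.25,105)
cv2.imwrite("pics/s4c.png",cv2.resize(im[130:260,250:410,::-1],None,fx=4,fy=4))
E
python3 f.py
```

```text
rim ((454.7701110839844, 49.81321334838867), (203.14361572265625, 150.13775634765625), 15.321518898010254)
bar ((453.7998046875, 49.99314880371094), (35.278038024902344, 149.4702911376953), 15.510175704956055)
handle 60 [0.40295356 0.03736155 0.1215553 ] [0.3906039  0.02300457 0.08549976] [0.41251705 0.04770263 0.15065901]
offset [53.6 -2.6 38.5] yaw now 15.0 turn -90.0 tilt [ 0.008 -0.002]
```

View pics/s4c.png

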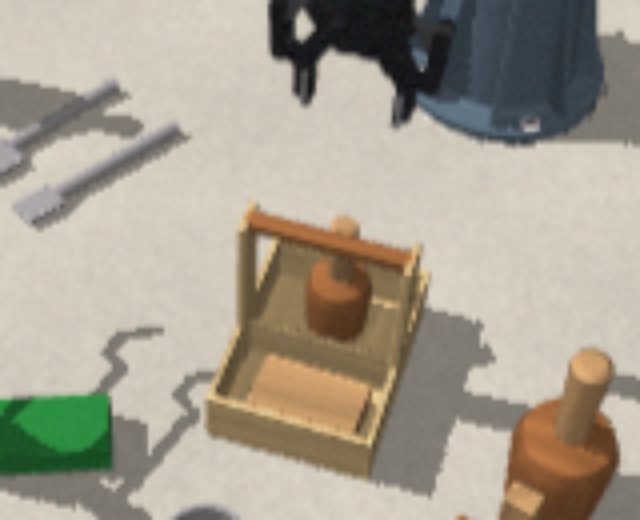

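The mallet stands upright in the empty bay (crop (340,290)), the block is still in the other (310,390), and the gripper is clear above. Next I turn the gripper by 90° over the bar.

{"name": "apply_moves", "arguments": {
  "moves": [
    {"jaw": 0.7, "offset": [27, -1, 0], "rot": [0, 0, 0]},
    {"jaw": 0.7, "offset": [26, -1, 0], "rot": [0, 0, -5]},
    {"jaw": 0.7, "offset": [0, 0, 0], "rot": [0, 0, -10]},
    {"jaw": 0.7, "offset": [0, 0, 0], "rot": [0, 0, -10]},
    {"jaw": 0.7, "offset": [0, 0, 0], "rot": [0, 0, -10]}
  ]
}}

```text
time_s: 11.48
eef_pos: [0.4511, 0.0488, 0.2818]
eef_rot: [-0.0, 0.905, 0.425, -0.0]
wrist_force: [-0.5, -0.4, 0.4]
opening: 0.704
grasp_force: 0.0
```

{"name": "apply_moves", "arguments": {
  "moves": [
    {"jaw": 0.7, "offset": [0, 0, 0], "rot": [0, 0, -10]},
    {"jaw": 0.7, "offset": [0, 0, 0], "rot": [0, 0, -10]},
    {"jaw": 0.7, "offset": [0, 0, 0], "rot": [0, 0, -10]},
    {"jaw": 0.7, "offset": [0, 0, 0], "rot": [0, 0, -10]},
    {"jaw": 0.7, "offset": [0, 0, 0], "rot": [0, 0, -10]}
  ]
}}

```text
time_s: 12.1
eef_pos: [0.4511, 0.0487, 0.2819]
eef_rot: [-0.0, 0.64, 0.768, -0.0]
wrist_force: [0.6, -0.3, -0.3]
opening: 0.699
grasp_force: 0.0
```

{"name": "apply_moves", "arguments": {
  "moves": [
    {"jaw": 0.7, "offset": [0, 0, 10], "rot": [0, 0, -5]},
    {"jaw": 0.7, "offset": [0, 0, 20], "rot": [0, 0, 0]},
    {"jaw": 0.7, "offset": [0, 0, 10], "rot": [0, 0, 0]},
    {"jaw": 0.7, "offset": [0, 0, 0], "rot": [0, 0, 0]},
    {"jaw": 0.7, "offset": [0, 0, 0], "rot": [0, 0, 0]}
  ]
}}

```text
time_s: 12.72
eef_pos: [0.4516, 0.0487, 0.2429]
eef_rot: [0.0, 0.609, 0.793, 0.0]
wrist_force: [-0.6, 0.1, -0.0]
opening: 0.697
grasp_force: 0.0
```

```bash
python3 -c "
from h import *
print(ctrl.get_obs()['eef_pos']);go(.4535,.0485,.170,105.2)"
```

```text
[0.45156878 0.04868634 0.24289054]
offset [-0.7  1.8 72.9] yaw now 105.0 turn -0.2 tilt [ 0.001 -0.   ]
```

{"name": "apply_moves", "arguments": {
  "moves": [
    {"jaw": 0.7, "offset": [-1, 2, 20], "rot": [0, 0, 0]},
    {"jaw": 0.7, "offset": [0, 0, 25], "rot": [0, 0, 0]},
    {"jaw": 0.7, "offset": [0, 0, 20], "rot": [0, 0, 0]},
    {"jaw": 0.7, "offset": [0, 0, 8], "rot": [0, 0, 0]},
    {"jaw": 0.7, "offset": [0, 0, 0], "rot": [0, 0, 0]}
  ]
}}

```text
time_s: 13.35
eef_pos: [0.4535, 0.0483, 0.1696]
eef_rot: [0.0, 0.609, 0.793, 0.0]
wrist_force: [-0.4, -0.1, -0.5]
opening: 0.699
grasp_force: 0.0
```

{"name": "apply_moves", "arguments": {
  "moves": [
    {"jaw": 0.3, "offset": [0, 0, 0], "rot": [0, 0, 0]},
    {"jaw": 0.2, "offset": [0, 0, 0], "rot": [0, 0, 0]},
    {"jaw": 0, "offset": [0, 0, 0], "rot": [0, 0, 0]},
    {"jaw": 0, "offset": [0, 0, 0], "rot": [0, 0, 0]},
    {"jaw": 0, "offset": [0, 0, 0], "rot": [0, 0, 0]}
  ]
}}

```text
time_s: 13.98
eef_pos: [0.4525, 0.0479, 0.1697]
eef_rot: [-0.001, 0.609, 0.794, -0.001]
wrist_force: [-6.5, -2.9, 5.0]
opening: 0.178
grasp_force: 59.6
```

```bash
python3 -c "
from h import *
o=ctrl.get_obs();print(o['eef_pos'],o['opening'],o['grasp_force'],o['wrist_force'],o['torque']);go(.4535,.0485,.170,105.2)"
```

```text
[0.45246171 0.04791796 0.16971135] 0.17768683929767434 59.58855450153351 [-6.53080345 -2.85985727  5.01244046] [-0.32595591  0.92545588 -0.02160982]
offset [ 0.3  1.2 -0.3] yaw now 105.0 turn -0.2 tilt [-0.002 -0.001]
```

{"name": "apply_moves", "arguments": {
  "moves": [
    {"jaw": 0, "offset": [0, 0, -4], "rot": [0, 0, 0]},
    {"jaw": 0, "offset": [0, 0, -8], "rot": [0, 0, 0]},
    {"jaw": 0, "offset": [0, 0, -12], "rot": [0, 0, 0]},
    {"jaw": 0, "offset": [0, 0, -15], "rot": [0, 0, 0]},
    {"jaw": 0, "offset": [0, 0, -15], "rot": [0, 0, 0]}
  ]
}}

```text
time_s: 14.6
eef_pos: [0.4536, 0.0483, 0.2247]
eef_rot: [0.0, 0.609, 0.793, 0.0]
wrist_force: [0.6, 0.3, -7.8]
opening: 0.174
grasp_force: 58.7
```

{"name": "apply_moves", "arguments": {
  "moves": [
    {"jaw": 0, "offset": [0, 0, -15], "rot": [0, 0, 2]},
    {"jaw": 0, "offset": [0, 0, -12], "rot": [0, 0, 4]},
    {"jaw": 0, "offset": [0, 0, -8], "rot": [0, 0, 5]},
    {"jaw": 0, "offset": [0, 0, -3], "rot": [0, 0, 4]},
    {"jaw": 0, "offset": [0, 0, 0], "rot": [0, 0, 2]}
  ]
}}

```text
time_s: 15.22
eef_pos: [0.4536, 0.0483, 0.2622]
eef_rot: [0.0, 0.72, 0.694, 0.0]
wrist_force: [0.7, 0.5, -7.9]
opening: 0.177
grasp_force: 58.7
```

```bash
python3 -c "
from h import *
o=ctrl.get_obs();print(o['eef_pos'],o['opening'],o['grasp_force'],o['wrist_force'],o['torque']);go(.505,-.283,.262,88)"
```

```text
[0.45363968 0.04825306 0.26218284] 0.17688824021402844 58.698270320892334 [ 0.71495569  0.48466092 -7.92072522] [ 0.02532521 -0.06976419  0.0878294 ]
offset [-3.291e+02  6.350e+01  3.000e-01] yaw now 87.9 turn -0.1 tilt [ 0.001 -0.   ]
```

{"name": "apply_moves", "arguments": {
  "moves": [
    {"jaw": 0, "offset": [-6, 1, 0], "rot": [0, 0, 0]},
    {"jaw": 0, "offset": [-12, 2, 0], "rot": [0, 0, 0]},
    {"jaw": 0, "offset": [-18, 4, 0], "rot": [0, 0, 0]},
    {"jaw": 0, "offset": [-24, 5, 0], "rot": [0, 0, 0]},
    {"jaw": 0, "offset": [-28, 5, 0], "rot": [0, 0, 0]}
  ]
}}

```text
time_s: 15.85
eef_pos: [0.4673, -0.0416, 0.2611]
eef_rot: [-0.0, 0.719, 0.695, -0.0]
wrist_force: [0.6, -0.6, -7.8]
opening: 0.173
grasp_force: 58.7
```

{"name": "apply_moves", "arguments": {
  "moves": [
    {"jaw": 0, "offset": [-30, 6, 0], "rot": [0, 0, 0]},
    {"jaw": 0, "offset": [-30, 6, 0], "rot": [0, 0, 0]},
    {"jaw": 0, "offset": [-30, 6, 0], "rot": [0, 0, 0]},
    {"jaw": 0, "offset": [-30, 6, 0], "rot": [0, 0, 0]},
    {"jaw": 0, "offset": [-26, 5, 0], "rot": [0, 0, 0]}
  ]
}}

```text
time_s: 16.48
eef_pos: [0.491, -0.1894, 0.261]
eef_rot: [-0.0, 0.719, 0.695, -0.0]
wrist_force: [0.5, 0.2, -8.5]
opening: 0.174
grasp_force: 58.7
```

{"name": "apply_moves", "arguments": {
  "moves": [
    {"jaw": 0, "offset": [-25, 5, 0], "rot": [0, 0, 0]},
    {"jaw": 0, "offset": [-24, 4, 0], "rot": [0, 0, 0]},
    {"jaw": 0, "offset": [-20, 3, 0], "rot": [0, 0, 0]},
    {"jaw": 0, "offset": [-15, 3, 0], "rot": [0, 0, 0]},
    {"jaw": 0, "offset": [-9, 2, 0], "rot": [0, 0, 0]}
  ]
}}

```text
time_s: 17.1
eef_pos: [0.5051, -0.2815, 0.2612]
eef_rot: [-0.0, 0.719, 0.695, -0.0]
wrist_force: [-0.6, 0.1, -8.3]
opening: 0.169
grasp_force: 58.7
```

{"name": "apply_moves", "arguments": {
  "moves": [
    {"jaw": 0, "offset": [-3, 0, 0], "rot": [0, 0, 0]},
    {"jaw": 0, "offset": [0, 0, 0], "rot": [0, 0, 0]},
    {"jaw": 0, "offset": [0, 0, 0], "rot": [0, 0, 0]},
    {"jaw": 0, "offset": [0, 0, 0], "rot": [0, 0, 0]},
    {"jaw": 0, "offset": [0, 0, 0], "rot": [0, 0, 0]}
  ]
}}

```text
time_s: 17.73
eef_pos: [0.505, -0.2834, 0.2614]
eef_rot: [0.0, 0.719, 0.695, 0.0]
wrist_force: [0.4, -0.1, -8.6]
opening: 0.175
grasp_force: 58.7
```

```bash
cat > k.py <<'E'
from h import *
import sys
o=ctrl.get_obs(); t=o["eef_pos"]; print(t.round(4),o["grasp_force"],o["wrist_force"].round(1),o["torque"].round(2))
go(*t,88)
im,W=snap("scene",sys.argv[1]); z=W[...,2]
b=t[2]+.0175
def sel(x0,x1,y0,y1,z0,z1): return W[(W[...,0]>x0)&(W[...,0]<x1)&(W[...,1]>y0)&(W[...,1]<y1)&(z>z0)&(z<z1)]
# rim of tray (world heights shifted by lift)
zl=b-.187
P=sel(t[0]-.13,t[0]+.13,t[1]-.11,t[1]+.11,zl+.054,zl+.066); print("rim",cv2.minAreaRect((P[:,:2]*1000).astype(np.float32)),len(P))
# bar/upright tops
P=sel(t[0]-.03,t[0]+.03,t[1]-.1,t[1]+.1,b-.006,b+.012); print("bar",P.mean(0).round(4),P.min(0).round(3),P.max(0).round(3),len(P))
for n,l in (("-y",P[P[:,1]<t[1]-.05]),("+y",P[P[:,1]>t[1]+.05])): print("  upright",n,len(l),l.mean(0).round(4) if len(l) else "",l.min(0).round(3) if len(l) else "",l.max(0).round(3) if len(l) else "")
# hooks
for n,(y0,y1) in {"L":(-.27,-.22),"R":(-.36,-.30)}.items():
    Q=sel(.645,.735,y0,y1,.235,.256); print("hook",n,len(Q),np.polyfit(Q[:,0]-.607,Q[:,1],1).round(4))
    Q=sel(.565,.592,y0,y1,.243,.256); print("  tip",len(Q),Q.mean(0).round(4),Q.min(0).round(3))
p=ctrl.camera_params("scene"); T=np.linalg.inv(p["cam_to_world"]); C=T[:3,:3]@t+T[:3,3]
uv=cv2.projectPoints(C[None],np.zeros(3),np.zeros(3),np.array(p["K"],float),np.array(p["dist"],float))[0].ravel(); u,v=map(int,uv); v=max(v,70)
cv2.imwrite("pics/%sc.png"%sys.argv[1],cv2.resize(im[v-70:v+90,max(0,u-90):u+90,::-1],None,fx=3.6,fy=3.6))
E
python3 k.py s5
```

```text
[ 0.505  -0.2834  0.2614] 58.70338439941406 [ 0.4 -0.1 -8.6] [-0.05 -0.08  0.02]
offset [0. 0. 0.] yaw now 88.0 turn 0.0 tilt [ 0. -0.]
rim ((506.83831787109375, -279.83538818359375), (153.899658203125, 201.26028442382812), 88.30778503417969) 339
bar [ 0.512  -0.2484  0.283 ] [ 0.489 -0.353  0.273] [ 0.531 -0.204  0.291] 177
  upright -y 4 [ 0.5196 -0.3516  0.2751] [ 0.517 -0.353  0.273] [ 0.522 -0.349  0.279]
  upright +y 66 [ 0.5114 -0.2143  0.2831] [ 0.494 -0.233  0.273] [ 0.527 -0.204  0.288]
hook L 91 [-0.038  -0.2433]
  tip 8 [ 0.5832 -0.2439  0.2477] [ 0.578 -0.249  0.245]
hook R 87 [-0.0329 -0.327 ]
  tip 11 [ 0.5812 -0.3271  0.2466] [ 0.576 -0.333  0.243]
```

View pics/s5c.png

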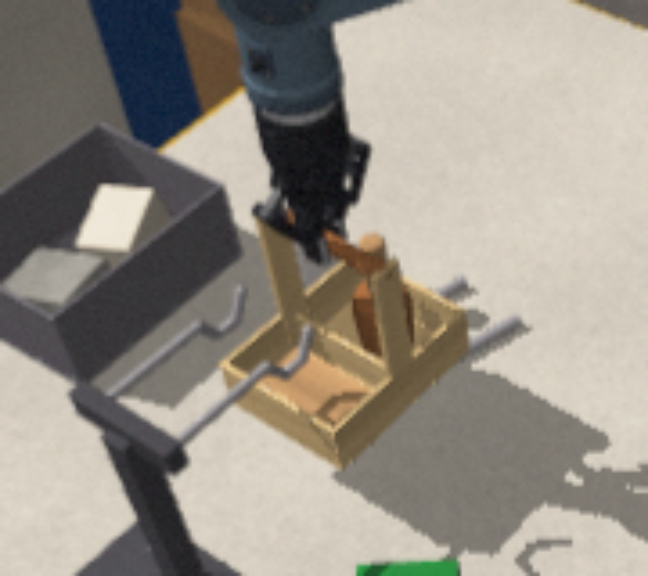

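The crop shows the caddy held level in front of the stand, with the mallet upright at (385,310) and the block at (320,370). The hook tips are at (240,290) and (305,335), beyond the bar. The move needed is about 101 mm forward and 2 mm to the right.

{"name": "apply_moves", "arguments": {
  "moves": [
    {"jaw": 0, "offset": [-1, 4, 0], "rot": [0, 0, 0]},
    {"jaw": 0, "offset": [-1, 8, 0], "rot": [0, 0, 0]},
    {"jaw": 0, "offset": [0, 12, 0], "rot": [0, 0, 0]},
    {"jaw": 0, "offset": [0, 14, 0], "rot": [0, 0, 0]},
    {"jaw": 0, "offset": [0, 14, 0], "rot": [0, 0, 0]}
  ]
}}

```text
time_s: 18.4
eef_pos: [0.558, -0.2875, 0.2611]
eef_rot: [-0.0, 0.719, 0.695, 0.0]
wrist_force: [-0.1, 0.3, -7.8]
opening: 0.174
grasp_force: 58.7
```

{"name": "apply_moves", "arguments": {
  "moves": [
    {"jaw": 0, "offset": [0, 14, 0], "rot": [0, 0, 0]},
    {"jaw": 0, "offset": [0, 13, 0], "rot": [0, 0, 0]},
    {"jaw": 0, "offset": [0, 11, 0], "rot": [0, 0, 0]},
    {"jaw": 0, "offset": [0, 7, 0], "rot": [0, 0, 0]},
    {"jaw": 0, "offset": [0, 4, 0], "rot": [0, 0, 0]}
  ]
}}

```text
time_s: 19.02
eef_pos: [0.6061, -0.2891, 0.2611]
eef_rot: [-0.0, 0.719, 0.695, -0.0]
wrist_force: [-0.4, -0.2, -8.2]
opening: 0.173
grasp_force: 58.7
```

```bash
python3 k.py s6; python3 -c "
from h import *
go(.6057,-.2888,.2075,88)"
```

```text
[ 0.6061 -0.2891  0.2611] 58.71951878070831 [-0.4 -0.2 -8.2] [ 0.   -0.02  0.01]
offset [0. 0. 0.] yaw now 88.0 turn 0.0 tilt [-0.  0.]
rim ((606.71875, -285.4517517089844), (153.5524444580078, 202.0875244140625), 87.25352478027344) 337
bar [ 0.6117 -0.256   0.2831] [ 0.586 -0.348  0.273] [ 0.63 -0.21  0.29] 201
  upright -y 3 [ 0.6013 -0.3463  0.283 ] [ 0.601 -0.348  0.282] [ 0.602 -0.343  0.284]
  upright +y 72 [ 0.6125 -0.2193  0.2826] [ 0.596 -0.236  0.273] [ 0.628 -0.21   0.288]
hook L 92 [-0.0417 -0.2429]
offset [ 0.3 -0.6 53.6] yaw now 88.0 turn 0.0 tilt [0. 0.]k.py:17: RuntimeWarning: Mean of empty slice.
  Q=sel(.565,.592,y0,y1,.243,.256); print("  tip",len(Q),Q.mean(0).round(4),Q.min(0).round(3))
  ret = um.true_divide(
Traceback (most recent call last):
  File "k.py", line 17, in <module>
    Q=sel(.565,.592,y0,y1,.243,.256); print("  tip",len(Q),Q.mean(0).round(4),Q.min(0).round(3))
                                                                              ~~~~~^^^
ValueError: zero-size array to reduction operation minimum which has no identity
```

{"name": "apply_moves", "arguments": {
  "moves": [
    {"jaw": 0, "offset": [0, 1, 5], "rot": [0, 0, 0]},
    {"jaw": 0, "offset": [0, 0, 10], "rot": [0, 0, 0]},
    {"jaw": 0, "offset": [0, 0, 12], "rot": [0, 0, 0]},
    {"jaw": 0, "offset": [0, 0, 9], "rot": [0, 0, 0]},
    {"jaw": 0, "offset": [0, 0, 5], "rot": [0, 0, 0]}
  ]
}}

```text
time_s: 19.7
eef_pos: [0.6063, -0.289, 0.219]
eef_rot: [-0.001, 0.719, 0.695, -0.0]
wrist_force: [0.2, -0.5, -8.1]
opening: 0.175
grasp_force: 58.7
```

{"name": "apply_moves", "arguments": {
  "moves": [
    {"jaw": 0, "offset": [0, 0, 2], "rot": [0, 0, 0]},
    {"jaw": 0, "offset": [0, 0, 1], "rot": [0, 0, 0]},
    {"jaw": 0, "offset": [0, 0, 0], "rot": [0, 0, 0]},
    {"jaw": 0, "offset": [0, 0, 0], "rot": [0, 0, 0]},
    {"jaw": 0, "offset": [0, 0, 0], "rot": [0, 0, 0]}
  ]
}}

```text
time_s: 20.32
eef_pos: [0.6069, -0.2893, 0.2175]
eef_rot: [0.0, 0.719, 0.695, 0.0]
wrist_force: [-0.3, -0.3, -6.8]
opening: 0.174
grasp_force: 58.7
```

{"name": "apply_moves", "arguments": {
  "moves": [
    {"jaw": 0, "offset": [0, 0, 1], "rot": [0, 0, 0]},
    {"jaw": 0, "offset": [0, 0, 1], "rot": [0, 0, 0]},
    {"jaw": 0, "offset": [0, 0, 0], "rot": [0, 0, 0]},
    {"jaw": 0, "offset": [0, 0, 0], "rot": [0, 0, 0]},
    {"jaw": 0, "offset": [0, 0, 0], "rot": [0, 0, 0]}
  ]
}}

```text
time_s: 20.95
eef_pos: [0.6068, -0.2894, 0.2159]
eef_rot: [0.0, 0.719, 0.695, -0.0]
wrist_force: [-4.5, 0.2, -0.4]
opening: 0.173
grasp_force: 59.8
```

```bash
sed -i 's/,Q.mean(0).round(4),Q.min(0).round(3))/)/' k.py; python3 k.py s7
```

```text
[ 0.6068 -0.2894  0.2159] 59.8271906375885 [-4.5  0.2 -0.4] [0.11 0.61 0.06]
offset [0. 0. 0.] yaw now 88.0 turn 0.0 tilt [ 0.    -0.001]
rim ((608.3431396484375, -284.2315979003906), (153.64804077148438, 201.7611541748047), 88.20001220703125) 259
bar [ 0.6119 -0.2535  0.2379] [ 0.583 -0.364  0.227] [ 0.635 -0.21   0.245] 210
  upright -y 3 [ 0.6082 -0.3503  0.2376] [ 0.605 -0.364  0.236] [ 0.614 -0.343  0.24 ]
  upright +y 71 [ 0.6128 -0.2215  0.2376] [ 0.585 -0.239  0.228] [ 0.634 -0.21   0.244]
hook L 91 [-0.0313 -0.2439]
  tip 10
hook R 88 [-0.0262 -0.3281]
  tip 0
```

View pics/s7c.png

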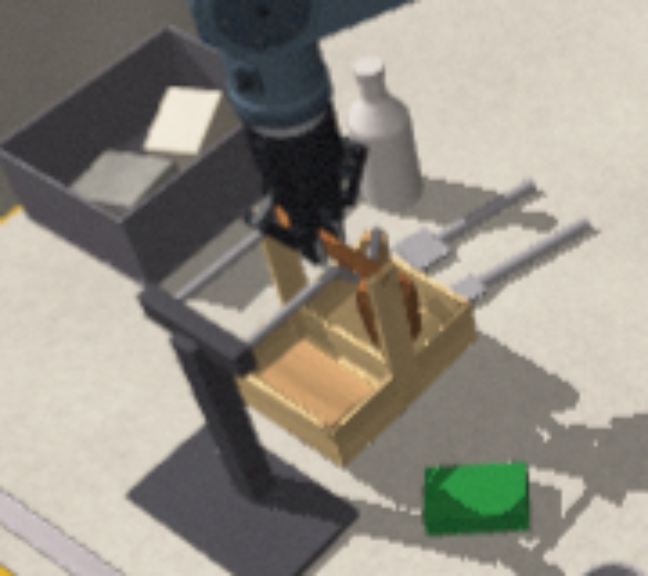

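The crop shows the bar in the hooks, with the gripper between them, the mallet upright and the block in place. The -x force suggests the bar touches the rear slope, so I'll back off about 2 mm and settle.

{"name": "apply_moves", "arguments": {
  "moves": [
    {"jaw": 0, "offset": [0, -1, 0], "rot": [0, 0, 0]},
    {"jaw": 0, "offset": [0, -1, 0.5], "rot": [0, 0, 0]},
    {"jaw": 0, "offset": [0, 0, 0.5], "rot": [0, 0, 0]},
    {"jaw": 0, "offset": [0, 0, 0], "rot": [0, 0, 0]},
    {"jaw": 0, "offset": [0, 0, 0], "rot": [0, 0, 0]}
  ]
}}

```text
time_s: 21.62
eef_pos: [0.6049, -0.289, 0.2141]
eef_rot: [-0.0, 0.719, 0.695, 0.0]
wrist_force: [0.4, 0.9, -5.5]
opening: 0.172
grasp_force: 59.1
```

{"name": "apply_moves", "arguments": {
  "moves": [
    {"jaw": 0, "offset": [0, 0, 0.5], "rot": [0, 0, 0]},
    {"jaw": 0, "offset": [0, 0, 0.5], "rot": [0, 0, 0]},
    {"jaw": 0, "offset": [0, 0, 0], "rot": [0, 0, 0]},
    {"jaw": 0, "offset": [0, 0, 0], "rot": [0, 0, 0]},
    {"jaw": 0, "offset": [0, 0, 0], "rot": [0, 0, 0]}
  ]
}}

```text
time_s: 22.25
eef_pos: [0.605, -0.2891, 0.214]
eef_rot: [0.0, 0.719, 0.695, 0.0]
wrist_force: [-1.5, 4.6, 2.7]
opening: 0.173
grasp_force: 60.2
```

{"name": "apply_moves", "arguments": {
  "moves": [
    {"jaw": 0.22, "offset": [0, 0, 0], "rot": [0, 0, 0]},
    {"jaw": 0.28, "offset": [0, 0, 0], "rot": [0, 0, 0]},
    {"jaw": 0.4, "offset": [0, 0, 0], "rot": [0, 0, 0]},
    {"jaw": 0.6, "offset": [0, 0, 0], "rot": [0, 0, 0]},
    {"jaw": 0.6, "offset": [0, 0, 0], "rot": [0, 0, 0]}
  ]
}}

```text
time_s: 22.88
eef_pos: [0.6048, -0.2892, 0.2133]
eef_rot: [0.0, 0.719, 0.695, -0.0]
wrist_force: [-0.1, -0.3, 0.3]
opening: 0.604
grasp_force: 0.0
```

{"name": "apply_moves", "arguments": {
  "moves": [
    {"jaw": 0.6, "offset": [0, 0, 0], "rot": [0, 0, 0]},
    {"jaw": 0.6, "offset": [0, 0, -4], "rot": [0, 0, 0]},
    {"jaw": 0.6, "offset": [0, 0, -10], "rot": [0, 0, 0]},
    {"jaw": 0.6, "offset": [0, 0, -20], "rot": [0, 0, 0]},
    {"jaw": 0.6, "offset": [0, 0, -40], "rot": [0, 0, 0]}
  ]
}}

```text
time_s: 23.5
eef_pos: [0.6042, -0.2887, 0.2876]
eef_rot: [-0.001, 0.719, 0.695, -0.0]
wrist_force: [0.1, -0.0, 0.6]
opening: 0.601
grasp_force: 0.0
```

{"name": "apply_moves", "arguments": {
  "moves": [
    {"jaw": 0.6, "offset": [0, 0, -50], "rot": [0, 0, 0]},
    {"jaw": 0.6, "offset": [0, 0, -40], "rot": [0, 0, 0]},
    {"jaw": 0.6, "offset": [0, -40, 0], "rot": [0, 0, 0]},
    {"jaw": 0.6, "offset": [0, -40, 0], "rot": [0, 0, 0]},
    {"jaw": 0.6, "offset": [0, -20, 0], "rot": [0, 0, 0]}
  ]
}}

```text
time_s: 24.12
eef_pos: [0.5035, -0.2857, 0.3797]
eef_rot: [0.001, 0.719, 0.695, 0.0]
wrist_force: [-0.1, 0.6, 0.4]
opening: 0.603
grasp_force: 0.0
```

```bash
cat > l.py <<'E'
from h import *
im,W=snap("scene","s8"); z=W[...,2]
def sel(x0,x1,y0,y1,z0,z1): return W[(W[...,0]>x0)&(W[...,0]<x1)&(W[...,1]>y0)&(W[...,1]<y1)&(z>z0)&(z<z1)]
P=sel(.48,.73,-.385,-.18,.095,.115); print("rim",cv2.minAreaRect((P[:,:2]*1000).astype(np.float32)),len(P),np.linalg.lstsq(np.c_[P[:,:2],np.ones(len(P))],P[:,2],rcond=None)[0].round(3))
P=sel(.575,.64,-.37,-.2,.23,.243); print("bar",P.mean(0).round(4),P.min(0).round(3),P.max(0).round(3))
cv2.imwrite("pics/s8c.png",cv2.resize(im[110:270,130:320,::-1],None,fx=3.6,fy=3.6))
o=ctrl.get_obs(); print(o["time_s"],o["eef_pos"])
E
python3 l.py
```

```text
rim ((610.3287353515625, -284.53948974609375), (151.5724639892578, 203.28695678710938), 89.36620330810547) 354 [0.    0.005 0.104]
bar [ 0.6085 -0.282   0.2368] [ 0.581 -0.364  0.23 ] [ 0.634 -0.209  0.243]
24.175 [ 0.50232281 -0.28577866  0.37992691]
```

View pics/s8c.png

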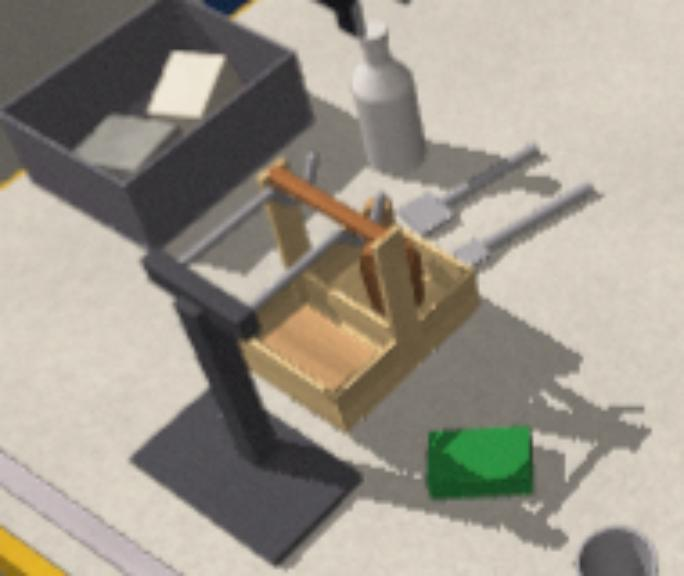

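The crop shows the caddy hanging level with the bar in both hooks, the mallet upright at (390,270), the block at (320,345), and the gripper clear. I'll let it settle briefly, then hand in.

{"name": "apply_moves", "arguments": {
  "moves": [
    {"jaw": 0.6, "offset": [0, 0, 0], "rot": [0, 0, 0]},
    {"jaw": 0.6, "offset": [0, 0, 0], "rot": [0, 0, 0]},
    {"jaw": 0.6, "offset": [0, 0, 0], "rot": [0, 0, 0]},
    {"jaw": 0.6, "offset": [0, 0, 0], "rot": [0, 0, 0]},
    {"jaw": 0.6, "offset": [0, 0, 0], "rot": [0, 0, 0]}
  ]
}}

```text
time_s: 24.8
eef_pos: [0.505, -0.2856, 0.377]
eef_rot: [-0.0, 0.719, 0.695, -0.0]
wrist_force: [0.1, -0.4, 0.2]
opening: 0.6
grasp_force: 0.0
```

```bash
python3 l.py; python3 -c "
from bench import ctrl
print(ctrl.hand_in())"
```

```text
rim ((608.7269287109375, -285.3140869140625), (152.37840270996094, 203.41372680664062), 88.49726104736328) 340 [ 0.003 -0.002  0.1  ]
bar [ 0.6083 -0.2825  0.2368] [ 0.582 -0.362  0.23 ] [ 0.635 -0.209  0.243]
24.85 [ 0.5049913  -0.28561034  0.37707102]
the job is handed in; nothing more can be done
None
```

The job is handed in at about 25 s: the caddy hangs level with its bar in both hooks, the mallet stands head-down in its bay, the block is in the other, and the gripper is clear; the hand-in returned no verdict.

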